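# Pack the amaryllis tin and lift off only its cover

### The job

Pack the amaryllis bulb as a gift: set it down gently in the open green tin, without dropping it, then close the tin with the two nested lids together (the wooden knob of the inner lid lifts both), so that the inner lid sits fully home in the mouth. Then lift the green outer cover off alone by its brass collar, without disturbing the pierced inner lid, which stays on so that the bulb can breathe, and finish while holding the cover up level, clear above the knob, ready for its ribbon to be tied. Leave the other things on the table where they are.

Things in the scene. Friction and masses are not known exactly. Their poses are not given: they have to be found in the camera images.
- bulb_mid (a point): Brown, dry amaryllis bulb, 90 g, round: widest 52 mm across (25 mm above its foot), 54 mm tall, standing upright on its flat root end. This point is on its axis, half-way up (27 mm above its foot); z points to its tip.
- tin_mouth (a point): Open round green tin with a bright rim, 143 mm across and 82 mm tall, inside 136 mm wide and 70 mm deep (walls 3.5 mm, inner floor 12 mm above the table). It stands firm and does not slide. This point is the centre of its mouth, level with the rim; z points up.
- inner_knob (a point): Wooden knob of the pierced aluminium inner lid (250 g): an upright round peg 22 mm across. The green cover rests on this lid and hides all but the knob, which sticks out 26 mm above the cover's brass collar; lifting by the knob brings the cover along. This point is on the knob's axis, half-way up those 26 mm, 54 mm above the lid's underside; z up. Fully home it is 44 mm above the tin's mouth.
- inner_flange (a point): Centre of the inner lid at the underside of its flange, on the axis, 44 mm below point inner_knob; z up. The flange is 145 mm wide and comes to rest on the tin's rim (then this point meets tin_mouth). Below it is a plug 10 mm deep, 131 mm wide, tapering to 119 mm at its foot; at the start the lid stands on this plug on the table.
- cover_collar (a point): Outer cover (180 g): flat green disc 160 mm across with an upright brass collar in the middle, 45 mm across and 26 mm tall, to grip it by. The knob passes up through it with 2.5 mm play all round. It just rests on the inner lid, lifts straight up and is free of the knob after 55 mm. This point is on the collar's axis, half-way up, 13 mm above the disc; z up; nested, it is 26 mm below inner_knob.
- pot_a: Bystander: the largest and leftmost of the small clay flower pots at the far edge of the table, 64 mm wide, 50 mm tall; origin at the centre of its underside.
- gold: Bystander: spool of gold ribbon lying flat, 68 mm wide, 22 mm tall; origin at its underside.
- red: Bystander: spool of red ribbon lying flat, 72 mm wide, 30 mm tall; origin at its underside.
- stemtape: Bystander: roll of green stem tape lying flat, 58 mm wide, 13 mm tall; origin at its underside.
There are look-alikes about, which are no part of the job. What is shaped like the part that bears bulb_mid but turquoise is not meant.

How it is judged:
By the outcome, as a careful person would: the job done as asked, in the order asked, and still so for the second after the job is handed in, while the arm keeps its last pose, push and grip.
It also fails if it takes over 70 s, if anything falls off the work surface, if the arm or the gripper's body presses on something with over 40 N, if the wrist force passes 120 N, or if a joint passes its speed limit or range.

### The arm

A 6-joint arm with a two-finger parallel gripper is mounted at the origin on the work surface; the furniture and walls round the work are solid. World frame = base frame: x ahead of the robot, y to its left, z up, the work surface at z = 0. Lengths are in mm, angles in rad, forces in N, time in s.
With the tool pointing down it reaches from about 300 to 850 mm from the base axis. Payload 4.2 kg.
Tool frame: the origin (TCP) lies midway between the tips of the shut fingers; the grasp point (between the pads) lies arm.grasp_offset behind it (arm.grasp_offset is the distance from the TCP to the grasp point, in mm); z points along the fingers, y is the line along which they close (so a half turn about z gives the same grasp; the last joint's range is limited). The gripper opens to 91 mm and grips with 3 to 60 N. Pads are 32 mm wide; open, the fingers measure 118 mm over their backs; the gripper's body (76 mm by 178 mm) begins 60 mm behind the grasp point.
Start: joints at [1.315, 0.32, 1.565, -0, 1.257, -0.02], TCP at [134.333, 559.104, 213.976] pointing down, gripper open.
Joint ranges: [-3.11, 3.11], [-0.84, 2.01], [0.21, 2.61], [-1.34, 4.49], [0.05, 2.63], [-2.56, 2.56]. Speed limits (rad/s): [2.57, 2.57, 3.14, 3.14, 3.14, 3.14].

### API

Orientations are given as a unit quaternion [x, y, z, w].
In Python, from rig import arm gives the robot as it stands.
- The arm moves only by the tool move_arm, never from a script. Its argument "targets" is a list that holds one entry, the list of rows, each a list of 7 numbers: the shift along the tool's x, y, z scaled (see below), then the turn, a rotation vector about the tool's x, y, z scaled (see below), then the gripper's target within -1 to 1 (fully open at 1, half-way at 0, shut at -1). In form: [[[tx, ty, tz, rx, ry, rz, hand], ...]]. A call has 1 to 20 rows; each row is the pose to reach, as a shift and turn from the pose commanded when the call began, along the tool's axes at that moment; what a row does not reach only later rows make up. The controller multiplies each number of a shift by 300 mm and each number of a turn by 30 degrees. A row lasts 1/12 s, in which the tool goes at most 41.7 mm and 7.16 degrees, less where a joint would pass 70% of its speed; a pose out of reach is approached as far as the arm can. A call with a number of a shift or a turn outside -1 to 1 is refused whole. A call with a gripper value outside its range is refused whole. The fingers move at their own pace and stop on an object; "force" is the grip in N (left out, the last holds). Time passes only in rows, so rows that repeat a pose let the fingers close. It gives the time, the measured TCP pose, the force, the opening and the grip force at its end, in the units of the state.
- arm.get_obs(): the state, without advancing time (a new reading comes with each control period).
- arm.grab_frame(name): name is "side" or "top"; returns a dict with "img" (400x640x3 uint8, red, green, blue), "range_z" (400x640 float32, mm along the optical axis (not along the pixel's ray), 0 where there is no reading), "camera_matrix" (3x3 intrinsics, pixels), "origin" and "attitude" of the camera in the world. Camera axes: x right, y down, z forward; pixel columns grow to the right and rows downward; lengths in mm; the calibration is good to about 2 mm. A picture is of the moment at which its call begins.
- arm.hand_in(): hands the job in; it is judged then, once.
The state is a dict: "t": time; "qpos": joint angles; "dq": joint speeds; "effort": joint torques, N m; "ee_pos": TCP position; "ee_rot": TCP orientation; "wrist_force": force on the tool from outside, world axes, zero at the start; "wrist_torque": the same for the moment, N m; "width": finger opening in mm; "grasp_force": force on a finger pad.
Only numpy, scipy, OpenCV 4.12 (cv2) and the standard library are available. Lean on these libraries where they do the work, as an engineer would, in place of code of your own. Each camera call takes 0.05 s, during which the arm holds its last target. There are 200 camera calls.

## Working session

There is one attempt and no reset: what is moved stays moved. The work goes in short steps, Python scripts to look and compute and a tool call to move; the robot and the scene stay as the last step left them, time stands still between calls to the robot, and variables do not carry over. Pictures are saved under pics/ and viewed, at most 10 in all, crops included, and the job is handed in when it is done.

Besides the shell and the picture viewer there is one more tool, called after ">>>" as name([rows], argument=value, ...), one row to a line, values as JSON. move_arm: Moves the arm, as the interface text tells. Its arguments: {"type":"object","properties":{"targets":{"type":"array"},"force":{"type":"number"}},"required":["targets"]}

```bash
mkdir -p pics; cat > h.py <<'E'
import numpy as np, cv2
from rig import arm
from scipy.spatial.transform import Rotation as R
def att(f):
    a=np.array(f["attitude"]); return a if a.shape==(3,3) else R.from_quat(a).as_matrix()
def cloud(f):
    z=f["range_z"].astype(float);K=f["camera_matrix"]
    v,u=np.indices(z.shape)
    P=np.stack([(u-K[0][2])/K[0][0]*z,(v-K[1][2])/K[1][1]*z,z],-1)
    return P@att(f).T+np.array(f["origin"])
def save(n,img): cv2.imwrite(n,img[...,::-1])
E
python3 - <<'E'
from h import *
for n in("top","side"):
    f=arm.grab_frame(n); save(f"pics/{n}1.png",f["img"]); np.savez(f"{n}1.npz",**f)
    print(n,f["origin"],f["attitude"],f["camera_matrix"])
o=arm.get_obs();print(o);print(arm.grasp_offset)
E
```

```text
top [ 411.24922249  -40.21610839 1249.52453381] [-0.69607023  0.7168027  -0.0268988   0.03092873] [[408.60191584   0.         316.91813621]
 [  0.         408.60191584 198.78722105]
 [  0.           0.           1.        ]]
side [1438.48147913   50.03081045 1510.77875679] [ 0.6443243   0.71200001 -0.21138515 -0.18225943] [[507.185496     0.         321.0960157 ]
 [  0.         507.185496   198.29768303]
 [  0.           0.           1.        ]]
{'t': 0.1, 'qpos': array([ 1.31498978e+00,  3.20229255e-01,  1.56555755e+00, -3.61424621e-05,
        1.25738441e+00, -2.00087576e-02]), 'dq': array([ 0.00110207, -0.00338184, -0.0007407 ,  0.00045491,  0.00057127,
       -0.00039272]), 'effort': array([ 1.54550169e-03, -4.13332415e+01, -2.32509130e+01,  7.28363357e-02,
        4.21650661e-02, -6.94474784e-05]), 'ee_pos': array([134.23239697, 558.65005662, 213.20340812]), 'ee_rot': array([ 1.17620365e-01,  9.93058320e-01, -7.84149197e-04, -9.14797205e-05]), 'wrist_force': array([-0.14301415, -0.70528792,  1.37716811]), 'wrist_torque': array([ 0.03454684, -0.01758955, -0.03250864]), 'grasp_force': 0.0, 'width': 91.46193636934808}
18.8
```

View pics/top1.png

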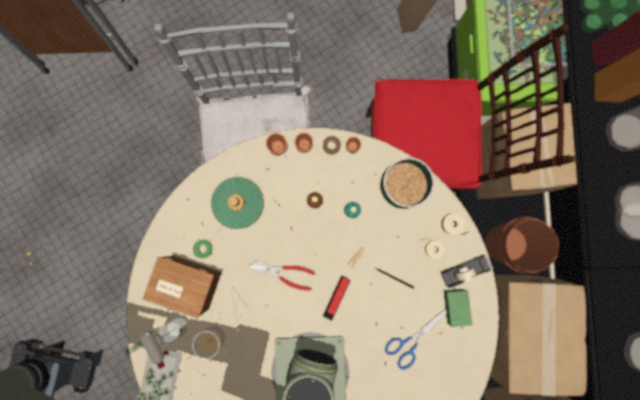

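View pics/side1.png

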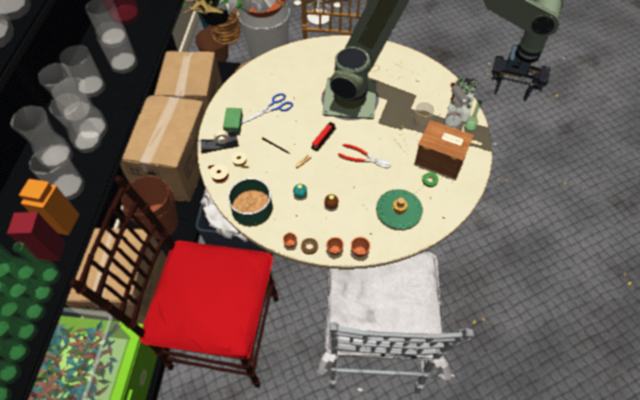

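The top view shows the tin at (407,183), the nested lids with knob at (236,202), and the bulb candidates: brown at (315,200) and turquoise at (353,210), which is the decoy. The ring-like pot at (331,145) is a bystander. I choose the brown one and check it in a close crop.

```bash
python3 - <<'E'
from h import *
f=dict(np.load("top1.npz")); P=cloud(f)
im=f["img"]; c=lambda x,y,w,h:cv2.resize(im[y:y+h,x:x+w],None,fx=6,fy=6,interpolation=cv2.INTER_CUBIC)
a=c(200,165,130,75)
g=dict(np.load("side1.npz")); s=g["img"]; b=cv2.resize(s[160:235,225:355],None,fx=4,fy=4,interpolation=cv2.INTER_CUBIC)
a=cv2.resize(a,(520,300)); save("pics/crop1.png",np.vstack([a,b]))
def fit(A):
    x,y=A[:,0],A[:,1]; s=np.linalg.lstsq(np.c_[2*x,2*y,np.ones(len(x))],x*x+y*y,rcond=None)[0]
    return s[:2].round(1),round(float(np.sqrt(s[2]+s[0]**2+s[1]**2)),1)
for n,F in(("top",f),("side",g)):
    P=cloud(F);Z=P[...,2]
    print(n,"table z",np.median(Z[(abs(P[...,0]-500)<60)&(abs(P[...,1]-50)<60)]))
    reg={"bulb":((315,200),(331,201)),"tin":((407,183),(251,202)),"lid":((237,203),(400,208)),"turq":((353,210),(300,191))}
    for k,(tp,sp) in reg.items():
        u,v=tp if n=="top" else sp
        w=36 if k in("tin","lid") else 11
        p=P[max(v-w,0):v+w+1,u-w:u+w+1].reshape(-1,3); p=p[np.isfinite(p).all(1)&(p[:,2]>5)&(p[:,2]<130)]
        h=p[:,2]
        print(k,"n",len(p),"zmax",np.percentile(h,[50,90,99]).round(1),"mean",p.mean(0).round(1),"bbox mid",((p.min(0)+p.max(0))/2).round(1),(p.max(0)-p.min(0)).round(1))
        bands={"tin":[(74,92)],"lid":[(15,34),(38,56),(58,85)]}.get(k,[(15,60),(40,60)])
        for lo,hi in bands:
            q=p[(h>lo)&(h<hi)]
            if len(q)>5: print("  band",lo,hi,len(q),"mid",((q.min(0)+q.max(0))/2).round(1),"size",(q.max(0)-q.min(0)).round(1),"mean",q.mean(0).round(1),fit(q))
E
```

```text
top table z -1.43379246179029
bulb n 228 zmax [41.8 52.4 56.2] mean [509.1 -26.   41.5] bbox mid [511.  -25.9  39.7] [49.  48.5 37.6]
  band 15 60 228 mid [511.  -25.9  39.7] size [49.  48.5 37.6] mean [509.1 -26.   41.5] (array([509.7, -26. ]), 18.0)
  band 40 60 133 mid [510.2 -24.7  49.4] size [41.6 39.1 18.3] mean [510.  -25.5  47. ] (array([510.3, -25.4]), 13.8)
tin n 2122 zmax [12.1 76.9 83.3] mean [ 552.2 -305.3   26. ] bbox mid [ 549.2 -286.7   45.7] [144.3 168.3  81.3]
  band 74 92 239 mid [ 549.8 -299.8   80.2] size [143.  142.1  12.3] mean [ 550.9 -303.6   80. ] (array([ 548.9, -298.7]), 69.8)
lid n 2216 zmax [14.1 19.4 65.7] mean [509.2 210.   16.5] bbox mid [510.7 212.4  37.7] [219.3 214.7  65.4]
  band 15 34 648 mid [510.2 210.5  23.6] size [158.6 158.2  17.1] mean [509.5 210.   16.9] (array([510.2, 209.6]), 59.2)
  band 38 56 105 mid [509.8 210.4  46.7] size [45.1 44.8 17.4] mean [509.1 208.9  40.9] (array([510.1, 210.4]), 18.5)
  band 58 85 45 mid [509.1 208.6  65.5] size [17.7 19.7  9.9] mean [509.3 209.   65.9] (array([509.5, 209.1]), 7.7)
turq n 228 zmax [42.1 52. 
[... 1072 characters left out ...]
mid [509.7 211.8  24.3] size [316.6 241.3  18.7] mean [515.3 208.2  18.3] (array([501.4, 212. ]), 71.9)
  band 38 56 85 mid [582.1 158.9  46.9] size [183.4 138.2  17.4] mean [557.8 175.2  43.8] (array([596.9, 165.2]), 91.7)
  band 58 85 30 mid [510.5 205.1  65.1] size [21.6 20.6 14.1] mean [510.9 205.3  64.3] (array([510.1, 205.6]), 8.0)
turq n 188 zmax [38.8 52.7 56.8] mean [ 484.9 -141.8   35.8] bbox mid [ 467.5 -143.4   32.8] [92.8 76.1 55.2]
  band 15 60 164 mid [ 483.6 -142.4   36.5] size [47.7 49.4 42.9] mean [ 486.5 -140.7   39.5] (array([ 482. , -141.8]), 17.6)
  band 40 60 83 mid [ 484.2 -143.8   49. ] size [46.4 40.  17.9] mean [ 482.5 -142.4   47.6] (array([ 480.9, -143.5]), 14.5)
```

View pics/crop1.png

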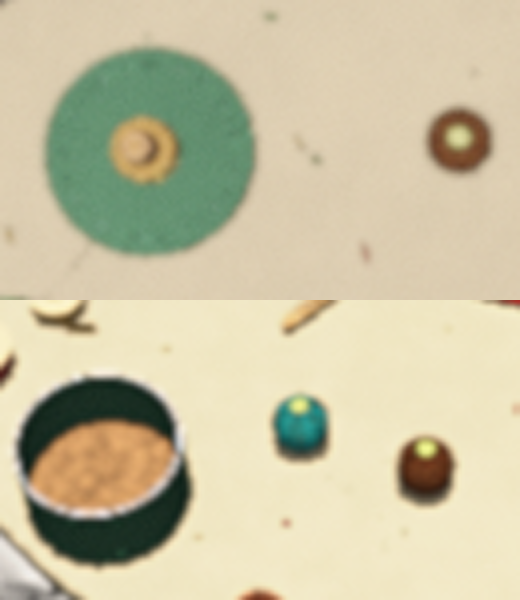

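The crop confirms the brown bulb with a pale tip and the nested lids with the wooden knob in the brass collar. The side view shows the open green tin with a bright rim. Before moving, I'll check the obstacle heights along the path.

```bash
cat >> h.py <<'E'
def go(x,y,z):
    o=arm.get_obs(); r=R.from_quat(o["ee_rot"]).as_matrix(); d=np.array([x,y,z])-o["ee_pos"]
    print("pos",o["ee_pos"].round(1),"shift units",(r.T@d/300).round(4),"yaxis",r[:,1].round(3),"z",r[:,2].round(3),"w",round(o["width"],1),"g",round(o["grasp_force"],1),"F",o["wrist_force"].round(1),"t",round(o["t"],1))
E
python3 - <<'E'
from h import *
P=cloud(dict(np.load("top1.npz"))).reshape(-1,3)
for x in range(150,600,50):
    print(x,[int(np.percentile(P[(abs(P[:,0]-x)<25)&(abs(P[:,1]-y)<25)][:,2],97)) for y in range(400,-401,-50)])
E
```

```text
150 [562, 204, 89, 86, 3, 3, 2, 2, 2, 32, 3, 2, 1, 1, 1, 6, 45]
200 [201, 119, 119, 3, 3, 3, 3, 2, 3, 37, 37, 2, 2, 2, 2, 1, 45]
250 [120, 120, 120, 100, 2, 3, 3, 15, 11, 3, 38, 2, 2, 7, 10, 2, 39]
300 [120, 120, 120, 117, 3, 13, 13, 14, 14, 3, 10, 8, 7, 7, 2, 2, 38]
350 [119, 119, 35, 3, 3, 6, 3, 3, 2, 3, 2, 11, 2, 2, 1, 22, 23]
400 [3, 13, 14, 3, 2, 3, 3, 2, 2, 1249, 2, 2, 2, 1, 1, 3, 28]
450 [3, 2, 5, 18, 17, 17, 3, 3, 2, 3, 35, 50, 2, 2, 2, 1, 30]
500 [3, 3, 16, 39, 68, 17, 3, 2, 52, 53, 38, 54, 2, 81, 81, 81, 1]
550 [3, 2, 15, 18, 40, 17, 3, 2, 36, 35, 2, 2, 1, 81, 14, 81, 1]
```

>>> move_arm([
  [[0, 0, -0.3, 0, 0, 0, 1], [0, 0, -0.3, 0, 0, 0, 1], [0, 0, -0.3, 0, 0, 0, 1], [-0.833, -0.76, -0.3, 0, 0, -0.45, 1], [-0.833, -0.76, -0.3, 0, 0, -0.45, 1], [-0.833, -0.76, -0.3, 0, 0, -0.45, 1], [-0.833, -0.76, -0.3, 0, 0, -0.45, 1], [-0.833, -0.76, -0.3, 0, 0, -0.45, 1], [-0.833, -0.76, -0.3, 0, 0, -0.45, 1], [-0.833, -0.76, -0.3, 0, 0, -0.45, 1], [-0.833, -0.76, -0.3, 0, 0, -0.45, 1], [-0.833, -0.76, -0.3, 0, 0, -0.45, 1], [-0.833, -0.76, -0.3, 0, 0, -0.45, 1], [-0.833, -0.76, -0.3, 0, 0, -0.45, 1], [-0.833, -0.76, -0.3, 0, 0, -0.45, 1]],
], force=12)

```text
t: 1.35
ee_pos: [323.4, 280.1, 303.8]
ee_rot: [-0.001, 1.0, 0.0, -0.0]
wrist_force: [0.4, 0.6, 0.3]
width: 91.1
grasp_force: 0.0
```

```bash
python3 -c "
from h import *
go(511.5,-27.5,110)"
```

```text
pos [323.4 280.1 303.8] shift units [-0.626  -1.0263  0.645 ] yaxis [-0.001  1.     0.001] z [-0.001  0.001 -1.   ] w 91.1 g 0.0 F [0.4 0.6 0.3] t 1.4
```

>>> move_arm([
  [[-0.626, -1, 0.63, 0, 0, 0, 1], [-0.626, -1, 0.63, 0, 0, 0, 1], [-0.626, -1, 0.63, 0, 0, 0, 1], [-0.626, -1, 0.63, 0, 0, 0, 1], [-0.626, -1, 0.63, 0, 0, 0, 1], [-0.626, -1, 0.63, 0, 0, 0, 1], [-0.626, -1, 0.63, 0, 0, 0, 1], [-0.626, -1, 0.63, 0, 0, 0, 1], [-0.626, -1, 0.63, 0, 0, 0, 1], [-0.626, -1, 0.63, 0, 0, 0, 1], [-0.626, -1, 0.63, 0, 0, 0, 1], [-0.626, -1, 0.63, 0, 0, 0, 1], [-0.626, -1, 0.63, 0, 0, 0, 1], [-0.626, -1, 0.63, 0, 0, 0, 1]],
])

```text
t: 2.52
ee_pos: [511.8, -19.2, 115.5]
ee_rot: [-0.001, 1.0, 0.0, 0.0]
wrist_force: [0.1, 0.0, 0.4]
width: 91.1
grasp_force: 0.0
```

```bash
python3 -c "
from h import *
go(511.5,-27.5,8)"
```

```text
pos [511.8 -19.2 115.5] shift units [ 0.0014 -0.0277  0.3585] yaxis [-0.002  1.     0.   ] z [ 0.001  0.    -1.   ] w 91.1 g 0.0 F [0.1 0.  0.4] t 2.5
```

>>> move_arm([
  [[0, -0.028, 0.02, 0, 0, 0, 1], [0, -0.028, 0.1, 0, 0, 0, 1], [0, -0.028, 0.2, 0, 0, 0, 1], [0, -0.028, 0.27, 0, 0, 0, 1], [0, -0.028, 0.32, 0, 0, 0, 1], [0, -0.028, 0.35, 0, 0, 0, 1], [0, -0.028, 0.358, 0, 0, 0, 1], [0, -0.028, 0.358, 0, 0, 0, 1], [0, -0.028, 0.358, 0, 0, 0, 1], [0, -0.028, 0.358, 0, 0, 0, -1], [0, -0.028, 0.358, 0, 0, 0, -1], [0, -0.028, 0.358, 0, 0, 0, -1], [0, -0.028, 0.358, 0, 0, 0, -1], [0, -0.028, 0.358, 0, 0, 0, -1], [0, -0.028, 0.358, 0, 0, 0, -1], [0, -0.028, 0.358, 0, 0, 0, -1], [0, -0.028, 0.358, 0, 0, 0, -1], [0, -0.028, 0.358, 0, 0, 0, -1], [0, -0.028, 0.358, 0, 0, 0, -1]],
], force=12)

```text
t: 4.1
ee_pos: [511.9, -29.3, 7.6]
ee_rot: [0.0, 1.0, 0.0, 0.0]
wrist_force: [-0.0, 0.8, 2.5]
width: 50.4
grasp_force: 12.0
```

>>> move_arm([
  [[0, 0, -0.03, 0, 0, 0, -1], [0, 0, -0.1, 0, 0, 0, -1], [0, 0, -0.2, 0, 0, 0, -1], [0, 0, -0.3, 0, 0, 0, -1], [0, 0, -0.4, 0, 0, 0, -1], [0, 0, -0.5, 0, 0, 0, -1], [0, 0, -0.55, 0, 0, 0, -1], [0, 0, -0.55, 0, 0, 0, -1], [0, 0, -0.55, 0, 0, 0, -1], [0, 0, -0.55, 0, 0, 0, -1]],
])

```text
t: 4.93
ee_pos: [510.6, -29.3, 171.2]
ee_rot: [0.0, 1.0, 0.0, -0.001]
wrist_force: [-0.7, 0.1, -2.0]
width: 50.6
grasp_force: 12.0
```

```bash
python3 - <<'E'
from h import *
go(549.8,-301.5,175)
ims=[]
for n,c in(("top",(315,200)),("side",(331,190))):
    f=arm.grab_frame(n); u,v=c; ims.append(cv2.resize(f["img"][v-60:v+60,u-80:u+80],None,fx=4,fy=4,interpolation=cv2.INTER_CUBIC)[:300] if 0 else cv2.resize(f["img"][v-60:v+60,u-80:u+80],(400,300),interpolation=cv2.INTER_CUBIC))
save("pics/held.png",np.hstack(ims))
E
```

```text
pos [510.6 -29.3 171.2] shift units [-0.1307 -0.9072 -0.0132] yaxis [0. 1. 0.] z [-0.003  0.    -1.   ] w 50.6 g 12.0 F [-0.7  0.1 -2. ] t 4.9
```

View pics/held.png

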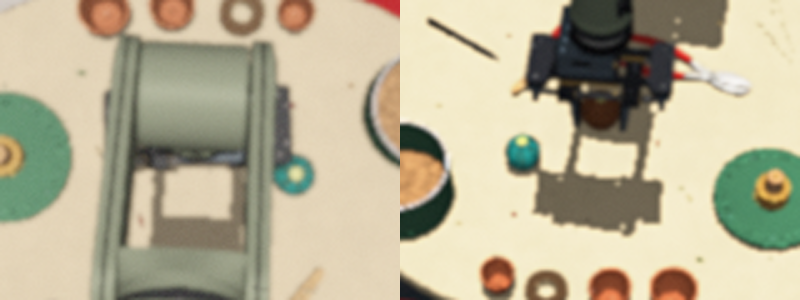

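Side crop: the bulb is upright between the fingers, at about crop (600,110), and clear of the table. Now moving to the tin.

>>> move_arm([
  [[-0.04, -0.06, 0, 0, 0, 0, -1], [-0.06, -0.16, -0.01, 0, 0, 0, -1], [-0.08, -0.27, -0.01, 0, 0, 0, -1], [-0.1, -0.38, -0.01, 0, 0, 0, -1], [-0.12, -0.49, -0.01, 0, 0, 0, -1], [-0.13, -0.6, -0.01, 0, 0, 0, -1], [-0.13, -0.7, -0.01, 0, 0, 0, -1], [-0.13, -0.8, -0.01, 0, 0, 0, -1], [-0.13, -0.87, -0.01, 0, 0, 0, -1], [-0.13, -0.907, -0.01, 0, 0, 0, -1], [-0.13, -0.907, -0.01, 0, 0, 0, -1], [-0.13, -0.907, -0.01, 0, 0, 0, -1], [-0.13, -0.907, -0.01, 0, 0, 0, -1], [-0.13, -0.907, -0.01, 0, 0, 0, -1]],
])

```text
t: 6.2
ee_pos: [550.8, -299.9, 175.4]
ee_rot: [-0.001, 1.0, 0.0, -0.0]
wrist_force: [0.2, -0.1, -0.5]
width: 50.6
grasp_force: 12.0
```

```bash
python3 -c "
from h import *
go(549.8,-301.5,26)"
```

```text
pos [ 550.8 -299.9  175.4] shift units [ 0.0031 -0.0056  0.498 ] yaxis [-0.001  1.     0.001] z [-0.     0.001 -1.   ] w 50.6 g 12.0 F [ 0.2 -0.1 -0.5] t 6.2
```

>>> move_arm([
  [[0.003, -0.005, 0.03, 0, 0, 0, -1], [0.003, -0.005, 0.1, 0, 0, 0, -1], [0.003, -0.005, 0.18, 0, 0, 0, -1], [0.003, -0.005, 0.26, 0, 0, 0, -1], [0.003, -0.005, 0.33, 0, 0, 0, -1], [0.003, -0.005, 0.39, 0, 0, 0, -1], [0.003, -0.005, 0.44, 0, 0, 0, -1], [0.003, -0.005, 0.47, 0, 0, 0, -1], [0.003, -0.005, 0.49, 0, 0, 0, -1], [0.003, -0.005, 0.498, 0, 0, 0, -1], [0.003, -0.005, 0.498, 0, 0, 0, -1], [0.003, -0.005, 0.498, 0, 0, 0, -1], [0.003, -0.005, 0.498, 0, 0, 0, -1]],
])

```text
t: 7.28
ee_pos: [550.5, -303.3, 27.1]
ee_rot: [0.0, 1.0, -0.0, 0.001]
wrist_force: [1.1, -0.9, -1.0]
width: 50.8
grasp_force: 12.0
```

>>> move_arm([
  [[0, 0, 0.003, 0, 0, 0, -1], [0, 0, 0.006, 0, 0, 0, -1], [0, 0, 0.009, 0, 0, 0, -1], [0, 0, 0.012, 0, 0, 0, -1], [0, 0, 0.015, 0, 0, 0, -1], [0, 0, 0.015, 0, 0, 0, -1], [0, 0, 0.015, 0, 0, 0, -1], [0, 0, 0.015, 0, 0, 0, -1]],
])

```text
t: 7.95
ee_pos: [549.9, -303.0, 21.6]
ee_rot: [0.0, 1.0, 0.0, -0.0]
wrist_force: [0.0, -0.5, -0.8]
width: 50.6
grasp_force: 12.0
```

Step down in 0.6 mm increments until contact.

>>> move_arm([
  [[0, 0, 0.002, 0, 0, 0, -1], [0, 0, 0.004, 0, 0, 0, -1], [0, 0, 0.006, 0, 0, 0, -1], [0, 0, 0.006, 0, 0, 0, -1], [0, 0, 0.006, 0, 0, 0, -1], [0, 0, 0.006, 0, 0, 0, -1]],
])

```text
t: 8.45
ee_pos: [549.8, -303.0, 19.8]
ee_rot: [0.0, 1.0, 0.0, -0.0]
wrist_force: [-0.8, 1.1, -0.5]
width: 50.9
grasp_force: 12.0
```

>>> move_arm([
  [[0, 0, 0.002, 0, 0, 0, -1], [0, 0, 0.004, 0, 0, 0, -1], [0, 0, 0.004, 0, 0, 0, -1], [0, 0, 0.004, 0, 0, 0, -1], [0, 0, 0.004, 0, 0, 0, -1]],
])

```text
t: 8.87
ee_pos: [550.0, -303.0, 19.6]
ee_rot: [0.0, 1.0, -0.0, 0.0]
wrist_force: [-1.2, 1.0, 5.5]
width: 50.8
grasp_force: 12.0
```

Contact (5.5 N). Release gradually, then rise.

>>> move_arm([
  [[0, 0, -0.001, 0, 0, 0, 0.2], [0, 0, -0.001, 0, 0, 0, 0.3], [0, 0, -0.001, 0, 0, 0, 0.4], [0, 0, -0.001, 0, 0, 0, 0.5], [0, 0, -0.001, 0, 0, 0, 0.5], [0, 0, -0.001, 0, 0, 0, 0.5], [0, 0, -0.001, 0, 0, 0, 0.5], [0, 0, -0.03, 0, 0, 0, 0.5], [0, 0, -0.08, 0, 0, 0, 0.5], [0, 0, -0.15, 0, 0, 0, 0.5], [0, 0, -0.25, 0, 0, 0, 0.5], [0, 0, -0.35, 0, 0, 0, 0.5], [0, 0, -0.45, 0, 0, 0, 0.5], [0, 0, -0.55, 0, 0, 0, 0.5], [0, 0, -0.6, 0, 0, 0, 0.5], [0, 0, -0.6, 0, 0, 0, 0.5], [0, 0, -0.6, 0, 0, 0, 0.5]],
])

```text
t: 10.28
ee_pos: [550.0, -303.1, 199.7]
ee_rot: [0.0, 1.0, -0.0, 0.001]
wrist_force: [-0.3, 0.1, -0.3]
width: 68.2
grasp_force: 0.0
```

```bash
python3 -c "
from h import *
go(510.5,205,130)"
```

```text
pos [ 550.  -303.1  199.7] shift units [0.1325 1.6938 0.2304] yaxis [ 0.     1.    -0.001] z [ 0.002 -0.001 -1.   ] w 68.2 g 0.0 F [-0.3  0.1 -0.3] t 10.3
```

>>> move_arm([
  [[0.07, 0.1, 0, 0, 0, 0, 0.5], [0.07, 0.95, 0, 0, 0, 0, 0.5], [0.07, 0.95, 0, 0, 0, 0, 0.5], [0.07, 0.95, 0, 0, 0, 0, 0.5], [0.07, 0.95, 0, 0, 0, 0, 0.5], [0.07, 0.95, 0, 0, 0, 0, 0.5], [0.07, 0.95, 0, 0, 0, 0, 0.5], [0.07, 0.95, 0, 0, 0, 0, 0.5], [0.07, 0.95, 0, 0, 0, 0, 0.5]],
])

```text
t: 11.03
ee_pos: [527.7, -15.8, 197.0]
ee_rot: [-0.002, 1.0, 0.0, -0.002]
wrist_force: [-0.5, -0.4, 1.1]
width: 68.2
grasp_force: 0.0
```

>>> move_arm([
  [[0.063, 0.744, 0, 0, 0, 0, 0], [0.063, 0.744, 0, 0, 0, 0, 0], [0.063, 0.744, 0, 0, 0, 0, 0], [0.063, 0.744, 0.2, 0, 0, 0, 0], [0.063, 0.744, 0.2, 0, 0, 0, 0], [0.063, 0.744, 0.2, 0, 0, 0, 0], [0.063, 0.744, 0.2, 0, 0, 0, 0], [0.063, 0.744, 0.2, 0, 0, 0, 0], [0.063, 0.744, 0.2, 0, 0, 0, 0], [0.063, 0.744, 0.2, 0, 0, 0, 0], [0.063, 0.744, 0.2, 0, 0, 0, 0], [0.063, 0.744, 0.2, 0, 0, 0, 0]],
])

```text
t: 12.03
ee_pos: [510.7, 204.0, 139.4]
ee_rot: [0.001, 1.0, 0.0, 0.001]
wrist_force: [-0.3, 0.6, 0.2]
width: 45.6
grasp_force: 0.0
```

```bash
python3 - <<'E'
from h import *
go(510.5,206.5,45)
ims=[]
for n,c in(("top",(400,190)),("side",(260,200))):
    f=arm.grab_frame(n); u,v=c; ims.append(cv2.resize(f["img"][v-45:v+45,u-60:u+60],(400,300),interpolation=cv2.INTER_CUBIC))
    P=cloud(f); w=36; u,v=(407,183) if n=="top" else (251,202)
    p=P[v-w:v+w,u-w:u+w].reshape(-1,3); q=p[(p[:,2]>74)&(p[:,2]<92)]
    A=np.c_[2*q[:,:2],np.ones(len(q))]; print(n,"tin",np.linalg.lstsq(A,(q[:,:2]**2).sum(1),rcond=None)[0][:2])
    b=p[(p[:,2]>35)&(np.hypot(p[:,0]-550,p[:,1]+302)<50)]; print("bulb",b.mean(0),b.max(0),len(b))
save("pics/tin.png",np.hstack(ims))
E
```

```text
pos [510.7 204.  139.4] shift units [0.0009 0.0081 0.3146] yaxis [0.002 1.    0.   ] z [ 0.001  0.    -1.   ] w 45.6 g 0.0 F [-0.3  0.6  0.2] t 12.0
top tin [ 548.73316436 -298.67910234]
bulb [ 546.41934173 -297.15054715   53.18411882] [ 573.9406444  -275.27990381   71.28351271] 233
side tin [ 550.57593301 -302.78151403]
bulb [ 556.34116735 -300.94400849   53.7507836 ] [ 579.09701041 -278.79307078   73.16352483] 158
```

View pics/tin.png

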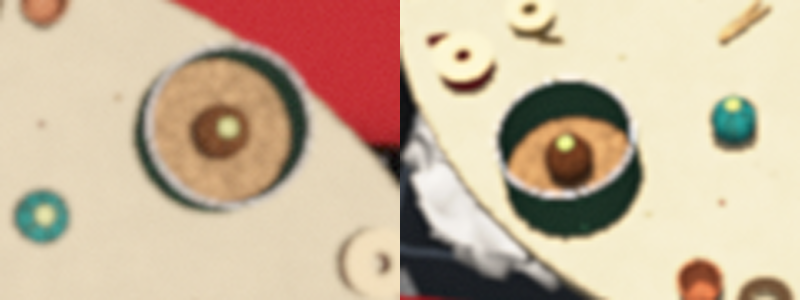

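Bulb stands upright inside the tin (crop (220,130) top, (570,150) side). Now descend on the knob and grip.

>>> move_arm([
  [[0.001, 0.006, 0.05, 0, 0, 0, 0], [0.001, 0.006, 0.13, 0, 0, 0, 0], [0.001, 0.006, 0.2, 0, 0, 0, 0], [0.001, 0.006, 0.25, 0, 0, 0, 0], [0.001, 0.006, 0.29, 0, 0, 0, 0], [0.001, 0.006, 0.31, 0, 0, 0, 0], [0.001, 0.006, 0.315, 0, 0, 0, 0], [0.001, 0.006, 0.315, 0, 0, 0, 0], [0.001, 0.006, 0.315, 0, 0, 0, 0], [0.001, 0.006, 0.315, 0, 0, 0, 0]],
], force=5)

```text
t: 12.97
ee_pos: [510.5, 207.2, 45.1]
ee_rot: [0.0, 1.0, 0.0, 0.001]
wrist_force: [0.4, 0.2, 0.2]
width: 45.4
grasp_force: 0.0
```

>>> move_arm([
  [[0, 0, 0, 0, 0, 0, -1], [0, 0, 0, 0, 0, 0, -1], [0, 0, 0, 0, 0, 0, -1], [0, 0, 0, 0, 0, 0, -1], [0, 0, 0, 0, 0, 0, -1], [0, 0, 0, 0, 0, 0, -1], [0, 0, 0, 0, 0, 0, -1], [0, 0, 0, 0, 0, 0, -1], [0, 0, 0, 0, 0, 0, -1]],
], force=5)

```text
t: 13.72
ee_pos: [509.9, 207.2, 44.4]
ee_rot: [0.0, 1.0, 0.0, 0.0]
wrist_force: [-0.3, 0.9, 3.3]
width: 21.6
grasp_force: 5.0
```

>>> move_arm([
  [[0, 0, 0, 0, 0, 0, -1], [0, 0, 0, 0, 0, 0, -1], [0, 0, 0, 0, 0, 0, -1], [0, 0, -0.02, 0, 0, 0, -1], [0, 0, -0.06, 0, 0, 0, -1], [0, 0, -0.12, 0, 0, 0, -1], [0, 0, -0.2, 0, 0, 0, -1], [0, 0, -0.28, 0, 0, 0, -1], [0, 0, -0.36, 0, 0, 0, -1], [0, 0, -0.44, 0, 0, 0, -1], [0, 0, -0.5, 0, 0, 0, -1], [0, 0, -0.5, 0, 0, 0, -1], [0, 0, -0.5, 0, 0, 0, -1], [0, 0, -0.5, 0, 0, 0, -1]],
], force=40)

```text
t: 14.88
ee_pos: [508.5, 206.3, 192.2]
ee_rot: [0.0, 1.0, -0.001, -0.002]
wrist_force: [-1.0, 0.5, -3.2]
width: 20.5
grasp_force: 40.0
```

```bash
python3 - <<'E'
from h import *
go(549.7,-301,195)
f=arm.grab_frame("side"); save("pics/lift.png",cv2.resize(f["img"][110:260,330:480],(600,600),interpolation=cv2.INTER_CUBIC))
for n in("side","top"):
    f=arm.grab_frame(n); P=cloud(f).reshape(-1,3)
    d=P[(abs(P[:,2]-167)<15)&(np.hypot(P[:,0]-510,P[:,1]-207)<84)]
    A=np.c_[d[:,0]-510,d[:,1]-207,np.ones(len(d))]; print(n,len(d),np.linalg.lstsq(A,d[:,2],rcond=None)[0],(d.min(0)+d.max(0))/2,d.max(0)-d.min(0))
E
```

```text
pos [508.5 206.3 192.2] shift units [-0.1378 -1.691  -0.0072] yaxis [ 0.     1.    -0.002] z [-0.004 -0.002 -1.   ] w 20.5 g 40.0 F [-1.   0.5 -3.2] t 14.9
side 1298 [-8.05020734e-03 -1.68335177e-03  1.61340565e+02] [511.67493785 204.04083461 166.84522234] [156.86582318 156.96505613  29.64805159]
top 709 [-1.59000003e-05  6.58898171e-03  1.61651027e+02] [507.71489467 205.31235095 162.10504014] [156.98609192 156.12800682  19.26025738]
```

View pics/lift.png

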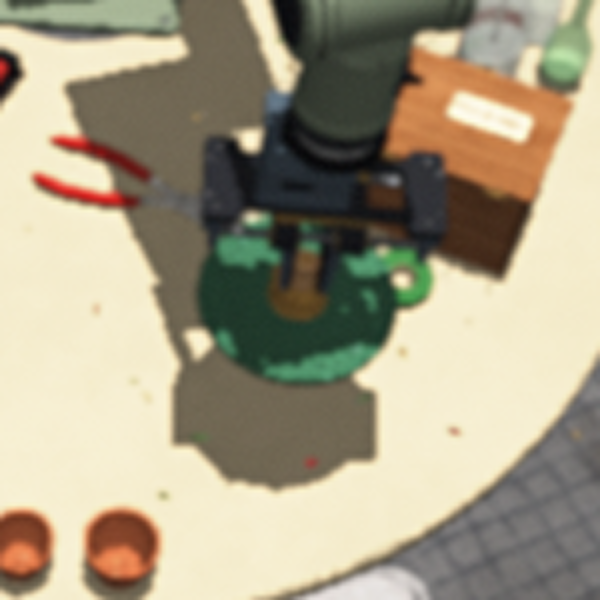

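Both lids are lifted together, level, with the disc centred at about (300,300) in the crop. Carry them to the tin.

>>> move_arm([
  [[-0.01, -0.05, -0.01, 0, 0, 0, -1], [-0.02, -0.12, -0.01, 0, 0, 0, -1], [-0.03, -0.2, -0.01, 0, 0, 0, -1], [-0.04, -0.29, -0.01, 0, 0, 0, -1], [-0.05, -0.38, -0.01, 0, 0, 0, -1], [-0.05, -0.47, -0.01, 0, 0, 0, -1], [-0.05, -0.56, -0.01, 0, 0, 0, -1], [-0.05, -0.65, -0.01, 0, 0, 0, -1], [-0.05, -0.73, -0.01, 0, 0, 0, -1], [-0.05, -0.8, -0.01, 0, 0, 0, -1], [-0.05, -0.85, -0.01, 0, 0, 0, -1], [-0.05, -0.85, -0.01, 0, 0, 0, -1], [-0.05, -0.85, -0.01, 0, 0, 0, -1]],
])

```text
t: 16.12
ee_pos: [524.2, -48.4, 196.2]
ee_rot: [0.001, 1.0, 0.0, -0.001]
wrist_force: [0.4, -0.4, -4.0]
width: 21.0
grasp_force: 40.0
```

>>> move_arm([
  [[-0.01, -0.05, 0, 0, 0, 0, -1], [-0.02, -0.12, 0, 0, 0, 0, -1], [-0.03, -0.2, 0, 0, 0, 0, -1], [-0.04, -0.29, 0, 0, 0, 0, -1], [-0.05, -0.38, 0, 0, 0, 0, -1], [-0.06, -0.47, 0, 0, 0, 0, -1], [-0.07, -0.56, 0, 0, 0, 0, -1], [-0.08, -0.65, 0, 0, 0, 0, -1], [-0.085, -0.73, 0, 0, 0, 0, -1], [-0.085, -0.8, 0, 0, 0, 0, -1], [-0.085, -0.84, 0, 0, 0, 0, -1], [-0.085, -0.84, 0, 0, 0, 0, -1], [-0.085, -0.84, 0, 0, 0, 0, -1], [-0.085, -0.84, 0, 0, 0, 0, -1]],
])

```text
t: 17.28
ee_pos: [550.2, -298.3, 196.8]
ee_rot: [-0.0, 1.0, 0.001, -0.0]
wrist_force: [-1.0, -0.6, -3.5]
width: 20.6
grasp_force: 40.0
```

```bash
python3 -c "
from h import *
go(549.7,-301,140)"
```

```text
pos [ 550.2 -298.3  196.8] shift units [ 0.0015 -0.0093  0.1893] yaxis [-0.001  1.     0.002] z [-0.001  0.002 -1.   ] w 20.6 g 40.0 F [-1.  -0.6 -3.5] t 17.3
```

>>> move_arm([
  [[0.002, -0.008, 0.03, 0, 0, 0, -1], [0.002, -0.008, 0.08, 0, 0, 0, -1], [0.002, -0.008, 0.13, 0, 0, 0, -1], [0.002, -0.008, 0.17, 0, 0, 0, -1], [0.002, -0.008, 0.2, 0, 0, 0, -1], [0.002, -0.008, 0.22, 0, 0, 0, -1], [0.002, -0.008, 0.22, 0, 0, 0, -1], [0.002, -0.008, 0.22, 0, 0, 0, -1], [0.002, -0.008, 0.22, 0, 0, 0, -1], [0.002, -0.008, 0.22, 0, 0, 0, -1]],
])

```text
t: 18.12
ee_pos: [550.1, -302.6, 132.0]
ee_rot: [0.0, 1.0, -0.0, 0.001]
wrist_force: [0.0, -0.3, -3.2]
width: 20.8
grasp_force: 40.0
```

```bash
python3 - <<'E'
from h import *
go(549.7,-301,120)
E
```

```text
pos [ 550.1 -302.6  132. ] shift units [0.0014 0.0055 0.0402] yaxis [ 0.     1.    -0.001] z [ 0.002 -0.001 -1.   ] w 20.8 g 40.0 F [ 0.  -0.3 -3.2] t 18.1
```

>>> move_arm([
  [[0.001, 0.005, 0.006, 0, 0, 0, -1], [0.001, 0.005, 0.012, 0, 0, 0, -1], [0.001, 0.005, 0.018, 0, 0, 0, -1], [0.001, 0.005, 0.024, 0, 0, 0, -1], [0.001, 0.005, 0.03, 0, 0, 0, -1], [0.001, 0.005, 0.036, 0, 0, 0, -1], [0.001, 0.005, 0.036, 0, 0, 0, -1], [0.001, 0.005, 0.036, 0, 0, 0, -1], [0.001, 0.005, 0.036, 0, 0, 0, -1]],
])

```text
t: 18.87
ee_pos: [549.3, -301.0, 120.3]
ee_rot: [0.0, 1.0, 0.0, 0.0]
wrist_force: [0.6, -0.2, -4.2]
width: 20.9
grasp_force: 40.0
```

>>> move_arm([
  [[0, 0, 0.004, 0, 0, 0, -1], [0, 0, 0.008, 0, 0, 0, -1], [0, 0, 0.01, 0, 0, 0, -1], [0, 0, 0.01, 0, 0, 0, -1], [0, 0, 0.01, 0, 0, 0, -1], [0, 0, 0.01, 0, 0, 0, -1]],
])

```text
t: 19.37
ee_pos: [549.3, -300.9, 117.3]
ee_rot: [0.0, 1.0, 0.0, 0.0]
wrist_force: [0.1, 0.4, -3.8]
width: 20.5
grasp_force: 40.0
```

No side force, so it's well aligned. Last millimetres.

>>> move_arm([
  [[0, 0, 0.002, 0, 0, 0, -1], [0, 0, 0.004, 0, 0, 0, -1], [0, 0, 0.006, 0, 0, 0, -1], [0, 0, 0.006, 0, 0, 0, -1], [0, 0, 0.006, 0, 0, 0, -1], [0, 0, 0.006, 0, 0, 0, -1]],
])

```text
t: 19.87
ee_pos: [549.4, -300.9, 116.4]
ee_rot: [0.0, 1.0, -0.0, 0.0]
wrist_force: [-1.0, 0.6, 4.8]
width: 20.7
grasp_force: 40.0
```

>>> move_arm([
  [[0, 0, 0, 0, 0, 0, -0.45], [0, 0, 0, 0, 0, 0, -0.3], [0, 0, 0, 0, 0, 0, 0], [0, 0, 0, 0, 0, 0, 0.5], [0, 0, 0, 0, 0, 0, 1], [0, 0, 0, 0, 0, 0, 1], [0, 0, 0, 0, 0, 0, 1], [0, 0, 0, 0, 0, 0, 1], [0, 0, 0, 0, 0, 0, 1], [0, 0, 0, 0, 0, 0, 1], [0, 0, -0.02, 0, 0, 0, 1], [0, 0, -0.02, 0, 0, 0, 1], [0, 0, -0.02, 0, 0, 0, 1]],
])

```text
t: 20.95
ee_pos: [549.6, -301.1, 122.2]
ee_rot: [0.0, 1.0, -0.0, 0.001]
wrist_force: [0.2, 0.1, -0.2]
width: 91.0
grasp_force: 0.0
```

```bash
python3 - <<'E'
from h import *
go(549.4,-301,93)
f=arm.grab_frame("side"); save("pics/home.png",cv2.resize(f["img"][130:250,190:310],(600,600),interpolation=cv2.INTER_CUBIC))
for n in("side","top"):
    f=arm.grab_frame(n); P=cloud(f).reshape(-1,3)
    d=P[(abs(P[:,2]-87)<8)&(np.hypot(P[:,0]-550,P[:,1]+301)<85)]
    A=np.c_[d[:,0]-550,d[:,1]+301,np.ones(len(d))]; print(n,len(d),np.linalg.lstsq(A,d[:,2],rcond=None)[0].round(4),(d.min(0)+d.max(0))/2,d.max(0)-d.min(0))
E
```

```text
pos [ 549.6 -301.1  122.2] shift units [0.0009 0.0005 0.0973] yaxis [ 0.     1.    -0.001] z [ 0.001 -0.001 -1.   ] w 91.0 g 0.0 F [ 0.2  0.1 -0.2] t 20.9
side 1116 [ 4.80000e-03 -2.90000e-03  8.62202e+01] [ 551.85118694 -302.34758928   86.99116026] [155.59331104 160.19282845  15.96067457]
top 615 [-1.10000e-03  3.20000e-03  8.48564e+01] [ 553.31120536 -295.65025395   85.47646914] [146.61686807 155.54334435  12.95255537]
```

View pics/home.png

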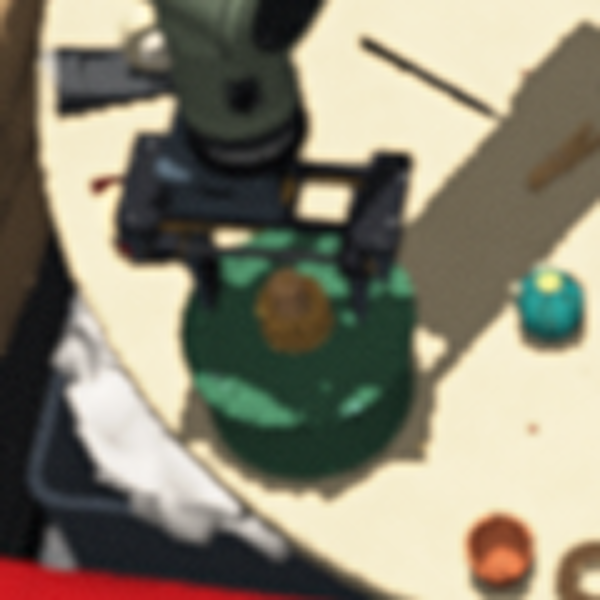

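Side view: the cover sits level on the tin, with collar and knob centred at about (295,310). Descend around the collar.

>>> move_arm([
  [[0, 0, 0.02, 0, 0, 0, 1], [0, 0, 0.04, 0, 0, 0, 1], [0, 0, 0.06, 0, 0, 0, 1], [0, 0, 0.08, 0, 0, 0, 1], [0, 0, 0.095, 0, 0, 0, 1], [0, 0, 0.1, 0, 0, 0, 1], [0, 0, 0.1, 0, 0, 0, 1], [0, 0, 0.1, 0, 0, 0, 1], [0, 0, 0.1, 0, 0, 0, 1]],
], force=5)

```text
t: 21.85
ee_pos: [549.5, -301.0, 91.8]
ee_rot: [0.0, 1.0, -0.0, 0.0]
wrist_force: [0.2, -0.6, -0.5]
width: 91.0
grasp_force: 0.0
```

>>> move_arm([
  [[0, 0, 0, 0, 0, 0, -1], [0, 0, 0, 0, 0, 0, -1], [0, 0, 0, 0, 0, 0, -1], [0, 0, 0, 0, 0, 0, -1], [0, 0, 0, 0, 0, 0, -1], [0, 0, 0, 0, 0, 0, -1], [0, 0, 0, 0, 0, 0, -1], [0, 0, 0, 0, 0, 0, -1], [0, 0, 0, 0, 0, 0, -1], [0, 0, 0, 0, 0, 0, -1]],
], force=5)

```text
t: 22.68
ee_pos: [549.2, -300.9, 91.5]
ee_rot: [0.0, 1.0, 0.0, -0.0]
wrist_force: [0.2, 0.6, 0.2]
width: 44.3
grasp_force: 5.0
```

>>> move_arm([
  [[0, 0, 0, 0, 0, 0, -1], [0, 0, 0, 0, 0, 0, -1], [0, 0, 0, 0, 0, 0, -1], [0, 0, 0, 0, 0, 0, -1], [0, 0, -0.007, 0, 0, 0, -1], [0, 0, -0.014, 0, 0, 0, -1], [0, 0, -0.021, 0, 0, 0, -1], [0, 0, -0.028, 0, 0, 0, -1], [0, 0, -0.035, 0, 0, 0, -1], [0, 0, -0.042, 0, 0, 0, -1], [0, 0, -0.049, 0, 0, 0, -1], [0, 0, -0.056, 0, 0, 0, -1], [0, 0, -0.063, 0, 0, 0, -1], [0, 0, -0.07, 0, 0, 0, -1], [0, 0, -0.077, 0, 0, 0, -1], [0, 0, -0.084, 0, 0, 0, -1], [0, 0, -0.091, 0, 0, 0, -1], [0, 0, -0.098, 0, 0, 0, -1], [0, 0, -0.1, 0, 0, 0, -1], [0, 0, -0.1, 0, 0, 0, -1]],
], force=30)

```text
t: 24.35
ee_pos: [549.3, -301.0, 121.8]
ee_rot: [0.0, 1.0, -0.0, 0.0]
wrist_force: [-0.6, -0.6, -1.2]
width: 44.2
grasp_force: 30.0
```

```bash
python3 - <<'E'
from h import *
go(549.4,-301,190)
f=arm.grab_frame("side"); save("pics/up.png",cv2.resize(f["img"][130:250,190:310],(500,500),interpolation=cv2.INTER_CUBIC))
E
```

```text
pos [ 549.3 -301.   121.8] shift units [-3.000e-04 -1.000e-04 -2.274e-01] yaxis [ 0.  1. -0.] z [ 0. -0. -1.] w 44.2 g 30.0 F [-0.6 -0.6 -1.2] t 24.4
```

View pics/up.png

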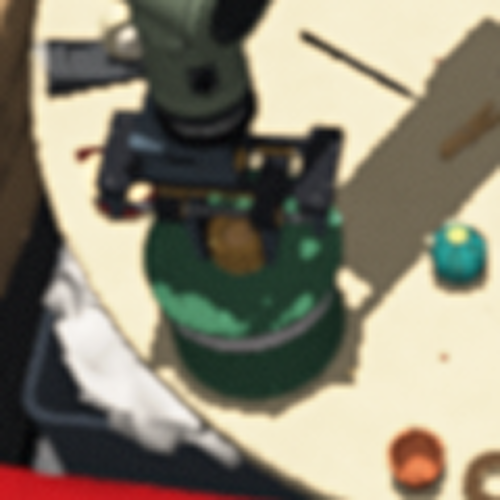

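The cover is rising alone. The grey flange stays on the tin rim at about (250,335), and the wrist force matches only the cover's weight. Continue straight up.

>>> move_arm([
  [[0, 0, -0.01, 0, 0, 0, -1], [0, 0, -0.022, 0, 0, 0, -1], [0, 0, -0.036, 0, 0, 0, -1], [0, 0, -0.052, 0, 0, 0, -1], [0, 0, -0.068, 0, 0, 0, -1], [0, 0, -0.084, 0, 0, 0, -1], [0, 0, -0.1, 0, 0, 0, -1], [0, 0, -0.12, 0, 0, 0, -1], [0, 0, -0.14, 0, 0, 0, -1], [0, 0, -0.16, 0, 0, 0, -1], [0, 0, -0.18, 0, 0, 0, -1], [0, 0, -0.2, 0, 0, 0, -1], [0, 0, -0.22, 0, 0, 0, -1], [0, 0, -0.24, 0, 0, 0, -1], [0, 0, -0.25, 0, 0, 0, -1], [0, 0, -0.25, 0, 0, 0, -1], [0, 0, -0.25, 0, 0, 0, -1], [0, 0, -0.25, 0, 0, 0, -1], [0, 0, -0.25, 0, 0, 0, -1]],
])

```text
t: 25.98
ee_pos: [549.0, -300.8, 196.0]
ee_rot: [0.0, 1.0, 0.0, -0.0]
wrist_force: [1.3, 0.2, -1.6]
width: 43.8
grasp_force: 30.0
```

```bash
python3 - <<'E'
from h import *
go(549.4,-301,190)
f=arm.grab_frame("side"); save("pics/end.png",cv2.resize(f["img"][110:250,160:320],(640,560),interpolation=cv2.INTER_CUBIC))
for n in("side","top"):
    P=cloud(arm.grab_frame(n)).reshape(-1,3)
    for zc in(192,84):
        d=P[(abs(P[:,2]-zc)<9)&(np.hypot(P[:,0]-550,P[:,1]+301)<85)]
        A=np.c_[d[:,0]-550,d[:,1]+301,np.ones(len(d))]; print(n,zc,len(d),np.linalg.lstsq(A,d[:,2],rcond=None)[0].round(4))
E
```

```text
pos [ 549.  -300.8  196. ] shift units [-0.0013 -0.0007  0.0201] yaxis [0.    1.    0.001] z [-0.001  0.001 -1.   ] w 43.8 g 30.0 F [ 1.3  0.2 -1.6] t 26.0
side 192 1058 [-4.600000e-03 -1.400000e-03  1.909474e+02]
side 84 642 [-4.70000e-03 -1.80000e-03  8.34103e+01]
top 192 761 [1.500000e-03 1.400000e-03 1.892937e+02]
top 84 133 [ 1.00000e-03 -1.33000e-02  8.27845e+01]
```

View pics/end.png

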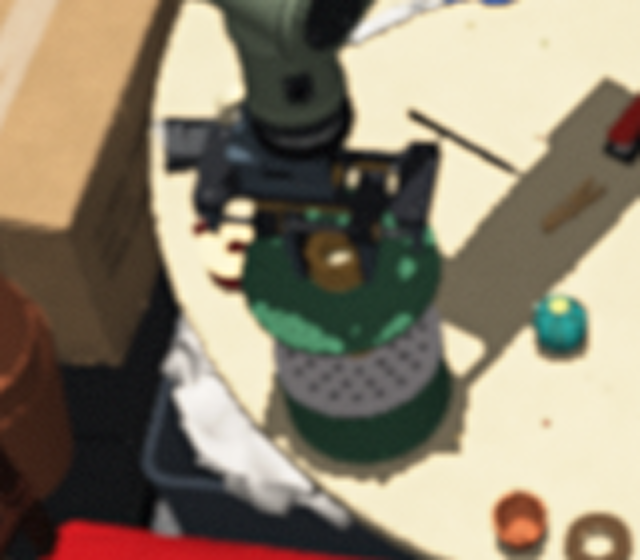

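The final picture shows the pierced lid level on the tin (about (360,380)). The cover is held level above it (about (345,285)), 104 mm up, with its underside clear of the knob.

```bash
python3 -c "
from rig import arm
print(arm.hand_in())"
```

```text
the job is handed in; nothing more can be done
None
```

The job is handed in after about 26 s: the bulb is in the tin, the pierced inner lid sits fully home, and the cover is held level 104 mm up, clear of the knob; the verdict was not reported back.

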